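Slide the pebble tray home in its housing

TASK

Put the loose pebble into the white tray, then slide the tray, plain end first and pull fin towards you, into the low grey housing until it is fully home against the back, with its front flush with the mouth. The lane for the tray is hidden under the roof, somewhere to the left of the middle of the wide mouth: feel for the straight guide on the left with the side of the tray, line the tray up by it, and slide it in gently without forcing it. Leave the other things on the table where they are.

Things in the scene. Friction and masses are not known exactly. Their poses are not given: they have to be found in the camera images.
- tray: White open tray on the table, 110 mm long (x) x 90 mm wide (y) x 22 mm high, walls and floor 4 mm, 0.18 to 0.35 kg. Origin: centre of the underside of the 110 x 90 mm box. +x points to the plain end, which enters the housing first; +z up. A pull fin stands out at its -x end.
- tray_fin (a point): Best grip point on the tray's upright pull fin: at x = -88, y = 0, z = 25 mm in the tray's frame, axes as the tray's. The fin is 12 mm thick (y) and reaches from x = -55 to -107 mm and z = 3 to 41 mm in the tray's frame; grip it from above across its thickness.
- pebble: The one loose smooth pebble on the bare table near the tray (not those of the mosaic on the mat), 40 x 34 x 14 mm, 25 g. Origin: centre of its underside; long axis x, short axis y, +z up.
- housing: Low grey housing fixed to the table: 124 mm deep (x), 180 mm wide (y; 208 mm over the 4 mm high screw flanges), flat roof with top at z = 46 mm, underside at 38 mm; no floor, the tray slides on the table. Origin: centre of its footprint on the table; +x points into it (the push direction), +y is left as one looks into the mouth, +z up.
- housing_mouth (a point): Middle of the open mouth at table height: x = -62 mm in the housing's frame, axes as the housing's; the mouth spans y = -84 to +84 mm. With its middle line at y = -35 to 0 mm and parallel to x, the tray enters freely up to 46 mm deep. Pressing the tray on the housing or its guides with more than 25 N counts as forcing; the guides are rigid.
- housing_stop (a point): Middle of the inner face of the rear wall (rigid stop) at table height: x = +48 mm in the housing's frame, axes as the housing's. Home: the tray's plain end touches it, tray origin at x = -7 mm. The hidden straight lane before it is 93 mm wide; its middle is unmeasured, y = +6 to +33 mm. Its left guide begins 14 mm behind the mouth, its right guide 48 mm behind.
- press_block: Bystander: wooden block 48 x 95 x 36 mm, origin at the centre of its underside.
- paste_pot: Bystander: low round pot, 62 mm across, 35 mm high, origin at the centre of its underside.
- glue_bottle: Bystander: small upright glue bottle with a pointed cap, 29 mm across, 94 mm high, origin at the centre of its underside.
Not all that is in view belongs to the job. What is shaped like the pebble but brown or green is not meant.

How it is judged:
On the way:
1. the pebble lies in the tray, let go, the tray still outside the housing (x of pebble in the frame of tray between -0.05 and 0.05 m and y of pebble in the frame of tray between -0.04 and 0.04 m and z of pebble in the frame of tray between -0.002 and 0.015 m and contact force between the fingers and pebble below 0.05 N and linear speed of pebble below 0.03 m/s and x of tray in the frame of housing below -0.11 m), for 0.2 s.
At the end, for the whole second after the job is handed in: The tray stands level and at rest in the lane, within 3.5 mm of the rear stop and straight in it to 0.06 rad, with the pebble lying inside it (x of pebble in the frame of tray between -0.05 and 0.05 m and y of pebble in the frame of tray between -0.04 and 0.04 m and z of pebble in the frame of tray between -0.002 and 0.015 m and x of tray in the frame of housing between -0.0105 and 0 m and y of tray in the frame of housing between 0 and 0.04 m and z of tray in the frame of housing between -0.004 and 0.004 m and angle between the x axis of tray and the x axis of housing, either way round below 0.06 rad and angle between tray's own z axis and vertical below 0.05 rad and linear speed of tray below 0.01 m/s); the robot touches nothing.
It fails at once if the tray is forced: pressed on the housing or its guides with more than 25 N (contact force between tray and housing above 25 N).
It fails at once if a bystander (wooden block, paste pot or glue bottle) is shifted by more than 30 mm (distance of any of press_block, paste_pot, glue_bottle from where it was at the start of the episode above 0.03 m).
It also fails if it takes over 69 s, if anything falls off the work surface, if the arm or the gripper's body presses on something with over 40 N, if the wrist force passes 120 N, or if a joint passes its speed limit or range.

ROBOT

A 7-joint arm with a two-finger parallel gripper is mounted at the origin on a cart in front of the work surface, level with it; the furniture and walls round the work are solid. World frame = base frame: x ahead of the robot, y to its left, z up, the work surface at z = 0. Lengths are in m, angles in rad, forces in N, time in s.
With the tool pointing down it reaches from about 0.375 to 0.925 m from the base axis. Payload 3.1 kg.
Tool frame: the origin (TCP) lies between the finger pads; the fingertips stand 19 mm ahead of it and the grasp point (between the pads) is the TCP; z points along the fingers, y is the direction in which the jaws open and shut (so a half turn about z gives the same grasp; the last joint's range is limited). The gripper opens to 85 mm and grips with 20 to 120 N. Pads are 22 mm wide; open, the fingers measure 114 mm over their backs; the gripper's body (76 mm by 85 mm) begins 54 mm behind the grasp point. The pads swing forward as they close: fully open they stand 13 mm farther back than shut.
Start: joints at [1.223, 0.383, 0.044, 1.598, -0.018, 1.161, -0.05], TCP at [0.161, -0.63, 0.25] pointing down, gripper open.
Joint ranges: [-2.61, 2.61], [-0.41, 2.15], [-1.48, 1.57], [0, 2.5], [-1.57, 4.71], [0.05, 1.97], [-2.85, 2.85]. Speed limits (rad/s): [2.79, 2.79, 3.14, 3.14, 3.14, 3.14, 3.14].

INTERFACE

Orientations are given as a unit quaternion [x, y, z, w].
In Python, from bench import move_ptp, movel, move_j, move_gripper, pause, inverse_kinematics, read_camera, camera_params, MotionError, sign_off, look_for, tip_of, read_time_s, read_qpos, read_joint_vel, read_effort, read_eef_pos, read_tcp_rot, read_ft_force, read_ft_torque, read_finger_gap gives the robot as it stands. Calls block until the motion is done:
- move_ptp(position, orientation): joint-space move of the TCP to a pose.
- movel(position, orientation=None, speed=0.15): straight line of the TCP; orientation=None keeps the orientation; speed is the mean speed in m/s.
- move_j(angles): joint-space move.
- move_gripper(opening, effort=None): finger opening in m; effort is the grip in N (None keeps the last); returns when the fingers have stopped.
- pause(seconds).
- inverse_kinematics(position, orientation): joint angles nearest the present ones, or None.
- read_camera(name): name is "scene" or "top" or "wrist"; returns the picture (480x640x3 uint8, red, green, blue); there is no depth.
- camera_params(name): a dict with "K" (3x3 intrinsics, pixels), "dist_coeffs" ([k1, k2, p1, p2, k3] as OpenCV has them; the pictures are not rectified), "camera_from_world" (4x4, takes a point from world to camera coordinates). Camera axes: x right, y down, z forward; pixel columns grow to the right and rows downward; lengths in m; the calibration is good to about 2 mm. A picture is of the moment at which its call begins: read the wrist's pose just before it. camera_params takes no time and is no camera call; for the wrist camera it gives the pose at the moment of the call.
A pose or a line that the arm cannot do raises MotionError and nothing moves.
- sign_off(): hands the job in, once; it reports no verdict.
Trained networks look in the newest picture that a camera, given by its name, has taken for a name from the list of things; names that differ only in an ending like _2 or _b are one class to them, and where a whole thing is asked for, a point or a joint stands for the part that bears it (a point fixed in the world has none). Each returns a list of dicts, best first, with "confidence" (0 to 1); they miss things now and then, are a little off and sometimes report something else, mostly with a low value. They report only what shows in the picture. A call takes as long as a camera call. They do not tell look-alikes from the thing itself.
- look_for(camera, name): "at" ([column, row] in pixels, amid what is visible of it).
- tip_of(camera, name): "at" ([column, row] in pixels: a listed point, or the origin of a listed thing).
Readings, each from a call of its own:
- read_time_s(): time.
- read_qpos(): joint angles.
- read_joint_vel(): joint speeds.
- read_effort(): joint torques, N m.
- read_eef_pos(): TCP position.
- read_tcp_rot(): TCP orientation.
- read_ft_force(): force on the tool from outside, world axes, zero at the start.
- read_ft_torque(): the same for the moment, N m.
- read_finger_gap(): finger opening in m.
Only numpy, scipy, OpenCV 4.12 (cv2) and the standard library are available. Lean on these libraries where they do the work, as an engineer would, in place of code of your own. Each camera call takes 0.05 s, during which the arm holds its last target. There are 200 camera calls.

## Working session

There is one attempt and no reset: what is moved stays moved. The work goes in short steps, each a Python script; the robot and the scene stay as the last script left them, time stands still between calls to the robot, and variables do not carry over. Pictures are saved under pics/ and viewed, about 8 in all and at most 12, crops included, and the job is handed in when it is done.

```bash
ls; mkdir -p pics; cat > h.py <<'E'
import numpy as np, cv2
from bench import *
def ray(cam,px,z,P=None):
    P=P or camera_params(cam)
    K=np.array(P["K"]);d=np.array(P["dist_coeffs"]);T=np.array(P["camera_from_world"])
    u=cv2.undistortPoints(np.array([[px]],float),K,d)[0,0]
    R=T[:3,:3];c=-R.T@T[:3,3];v=R.T@np.array([u[0],u[1],1])
    return c+v*(z-c[2])/v[2]
def snap(cam,name):
    im=read_camera(cam); cv2.imwrite(f"pics/{name}.png",im[:,:,::-1]); return im
E
python3 - <<'E'
from h import *
print(read_time_s(),read_tcp_rot())
a=snap("top","top0");b=snap("scene","scene0")
for cam in("top","scene"):
  for n,z in(("tray",0),("tray_fin",.025),("pebble",0),("housing",0),("housing_mouth",0),("housing_stop",0),("press_block",0),("paste_pot",0),("glue_bottle",0)):
    print(cam,n,[(np.round(r["at"]).tolist(),round(r["confidence"],2),np.round(ray(cam,r["at"],z)[:2],3).tolist()) for r in tip_of(cam,n)[:4]])
E
```

```text
pics
0.0 [ 9.92203122e-01  1.24624568e-01 -2.39264885e-04 -1.27484936e-03]
top tray [([322.0, 262.0], 0.58, [0.519, 0.276])]
top tray_fin [([361.0, 304.0], 0.91, [0.449, 0.211]), ([323.0, 264.0], 0.69, [0.515, 0.275])]
top pebble [([420.0, 240.0], 0.91, [0.559, 0.106]), ([403.0, 295.0], 0.83, [0.464, 0.134]), ([393.0, 195.0], 0.62, [0.638, 0.155])]
top housing [([252.0, 202.0], 0.75, [0.62, 0.398]), ([221.0, 313.0], 0.18, [0.429, 0.447])]
top housing_mouth []
top housing_stop []
top press_block [([288.0, 321.0], 0.62, [0.416, 0.332])]
top paste_pot [([353.0, 148.0], 0.75, [0.719, 0.225])]
top glue_bottle [([218.0, 315.0], 0.65, [0.426, 0.451])]
scene tray [([352.0, 274.0], 0.56, [0.52, 0.271])]
scene tray_fin [([412.0, 257.0], 0.8, [0.45, 0.217])]
scene pebble [([384.0, 237.0], 0.66, [0.555, 0.119]), ([428.0, 253.0], 0.66, [0.463, 0.141]), ([334.0, 234.0], 0.47, [0.635, 0.156])]
scene housing [([245.0, 285.0], 0.59, [0.625, 0.388]), ([410.0, 258.0], 0.41, [0.476, 0.173])]
scene housing_mouth []
scene housing_stop [([211.0, 294.0], 0.58, [0.644, 0.437])]
scene press_block [([390.0, 311.0], 0.89, [0.415, 0.337])]
scene paste_pot [([272.0, 237.0], 0.71, [0.716, 0.227])]
scene glue_bottle [([335.0, 350.0], 0.81, [0.42, 0.453])]
```

```bash
python3 -c "
import cv2
a=cv2.imread('pics/top0.png')[100:380,150:470];cv2.imwrite('pics/top0c.png',cv2.resize(a,(686,600),interpolation=3))"
```

```text
(no output)
```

View pics/top0c.png

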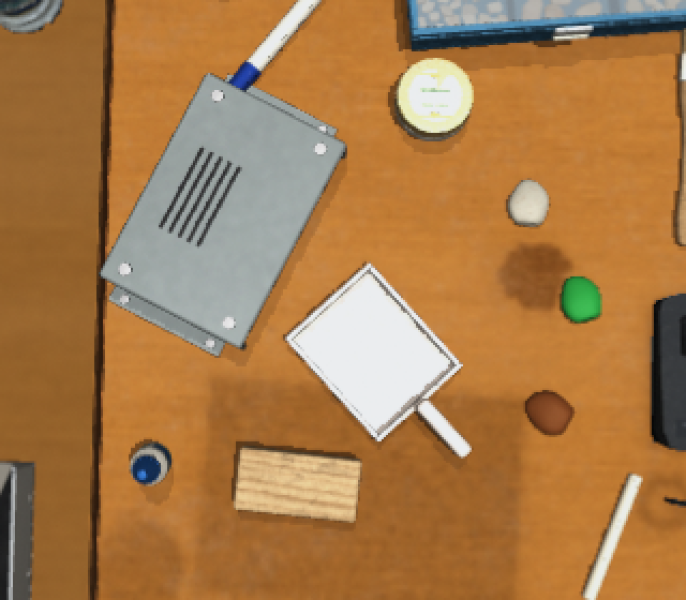

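View pics/scene0.png

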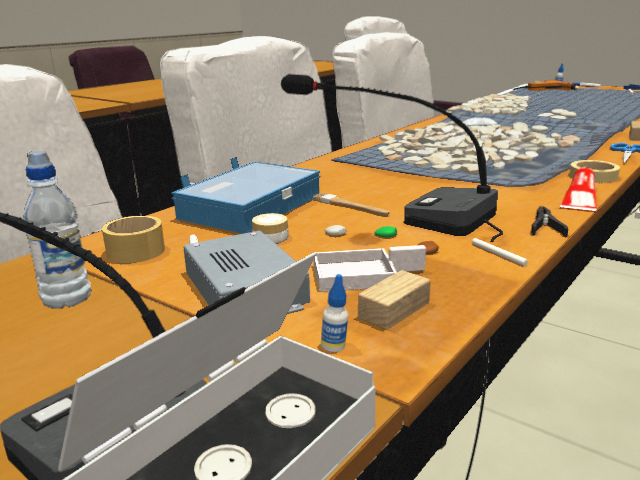

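The right-hand long edge of the roof, facing the tray, is the mouth. The grey-white pebble at top image px (397,195) is the target. Next I'll take close wrist looks.

```bash
cat >> h.py <<'E'
from scipy.spatial.transform import Rotation as Ro
def q(yaw): return (Ro.from_euler('z',yaw)*Ro.from_euler('x',np.pi)).as_quat()
E
python3 - <<'E'
from h import *
f=0.46657
for p in((210,73),(345,150),(245,347),(103,275)):
    print(np.round(ray("top",(150+p[0]*f,100+p[1]*f),.046),3))
for y in (0,np.pi/2,-np.pi/2,np.pi,1.1,1.1-np.pi):
    print(y,[None if (s:=inverse_kinematics(p,q(y))) is None else np.round(s,2).tolist() for p in([.637,.155,.022],[.45,.211,.025],[.56,.3,.025])])
T=np.array(camera_params("wrist")["camera_from_world"]);R=T[:3,:3]
print("wristcam",np.round(-R.T@T[:3,3]-read_eef_pos(),3),np.round(R,2).tolist(),camera_params("wrist")["K"])
t=read_time_s()
move_ptp([.56,.22,.36],q(0)); print(read_time_s()-t, read_eef_pos())
im=snap("wrist","w1")
for n,z in(("tray",0),("tray_fin",.025),("pebble",0),("housing",0),("housing_mouth",0),("housing_stop",0)):
    print(n,[(np.round(r["at"]).tolist(),round(r["confidence"],2),np.round(ray("wrist",r["at"],z)[:2],3).tolist()) for r in tip_of("wrist",n)[:4]])
E
```

```text
[0.728 0.404 0.046]
[0.67  0.298 0.046]
[0.516 0.372 0.046]
[0.569 0.482 0.046]
0 [[0.11, 0.73, -0.54, 1.69, 0.48, 0.86, -2.21], [0.16, 0.58, -0.79, 2.07, 0.61, 0.74, -2.59], [-0.03, 0.75, -0.7, 1.74, 0.6, 0.88, -2.56]]
1.5707963267948966 [[0.23, 0.8, -0.73, 1.68, 0.64, 0.92, -0.75], [0.21, 0.61, -0.85, 2.07, 0.67, 0.76, -1.06], [0.06, 0.81, -0.83, 1.73, 0.72, 0.94, -1.07]]
-1.5707963267948966 [[0.52, 1.14, -1.26, 1.67, 1.15, 1.25, 2.13], [0.49, 0.91, -1.25, 2.06, 1.06, 1.04, 1.82], [0.29, 1.11, -1.26, 1.72, 1.13, 1.22, 1.86]]
3.141592653589793 [[0.25, 0.81, -0.76, 1.68, 0.67, 0.93, 0.8], [0.36, 0.73, -1.05, 2.06, 0.85, 0.87, 0.38], [0.1, 0.84, -0.89, 1.73, 0.78, 0.97, 0.47]]
1.1 [[0.27, 0.82, -0.78, 1.68, 0.69, 0.94, -1.25], [0.07, 0.54, -0.68, 2.07, 0.52, 0.7, -1.42], [-0.04, 0.75, -0.69, 1.74, 0.59, 0.88, -1.45]]
-2.041592653589793 [[0.52, 1.14, -1.26, 1.67, 1.15, 1.25, 1.66], [0.49, 0.91, -1.25, 2.06, 1.06, 1.04, 1.35], [0.29, 1.11, -1.26, 1.72, 1.13, 1.22, 1.39]]
wristcam [0.08  0.02  0.124] [[0.25, -0.97, 0.0], [-0.92, -0.23, 0.32], [-0.31, -0.08, -0.95]] [[354.94436312   0.         316.64048979]
 [  0.         354.94436312 240.2701676 ]
 [  0.           0.           1.        ]]
3.3 [0.5605386 0.2188096 0.3597059]
tray [([278.0, 220.0], 0.6, [0.509, 0.273])]
tray_fin [([321.0, 264.0], 0.85, [0.451, 0.213])]
pebble [([369.0, 122.0], 0.86, [0.639, 0.152]), ([398.0, 182.0], 0.75, [0.562, 0.109]), ([376.0, 248.0], 0.65, [0.466, 0.132])]
housing [([183.0, 134.0], 0.75, [0.623, 0.393]), ([163.0, 272.0], 0.3, [0.427, 0.447])]
housing_mouth [([322.0, 265.0], 0.19, [0.439, 0.211])]
housing_stop []
```

View pics/w1.png

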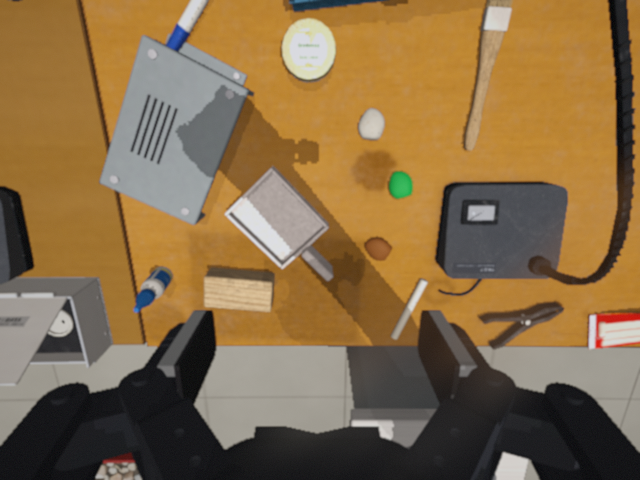

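The wrist view shows the target pebble at px (370,124), the roof corners near (147,36), (251,93), (200,222) and (101,183), and the tray at (278,220). I'll pick the pebble now.

```bash
python3 - <<'E'
from h import *
p=np.array([.638,.153])
move_ptp([p[0]-.02,p[1],.14],q(0)); move_gripper(.07,30)
im=snap("wrist","w2"); P=camera_params("wrist")
d=tip_of("wrist","pebble")
c=[ray("wrist",r["at"],0,P)[:2] for r in d]; print(np.round(c,3))
c=[x for x in c if np.linalg.norm(x-p)<.015]
if c: p=c[0]
print("target",p, read_time_s())
F0=read_ft_force()
movel([p[0],p[1],.06],q(0)); movel([p[0],p[1],.024],q(0),.06)
print("F",np.round(read_ft_force()-np.array(F0),2),read_eef_pos())
move_gripper(0.02,30); print("gap",read_finger_gap())
movel([p[0],p[1],.12]); print("gap",read_finger_gap(),read_time_s())
E
```

```text
[[0.56  0.106]
 [0.638 0.15 ]
 [0.466 0.131]]
target [0.63830346 0.15032617] 6.0
F [-1.27  1.54  0.91] [0.63832571 0.1504745  0.02392003]
gap 0.029965053085807894
gap 0.029293965057825017 8.7
```

```bash
python3 - <<'E'
from h import *
y=np.radians(133)
move_ptp([.515,.272,.10],q(y)); print("gap",read_finger_gap())
movel([.515,.272,.031],None,.1); print(np.round(read_ft_force(),2))
move_gripper(.05); movel([.515,.272,.10],None,.2)
# back off towards robot for a look at tray + housing
move_ptp([.54,.27,.26],q(y-np.pi/2+.2))
print(read_time_s(),read_eef_pos())
snap("wrist","w3"); P=camera_params("wrist")
for n,z in(("tray",0),("tray_fin",.025),("pebble",.004),("housing",0),("housing_mouth",0)):
    print(n,[(np.round(r["at"]).tolist(),round(r["confidence"],2),np.round(ray("wrist",r["at"],z,P)[:2],3).tolist()) for r in tip_of("wrist",n)[:4]])
import json; json.dump({k:np.array(v).tolist() for k,v in P.items()},open("w3.json","w"))
E
```

```text
gap 0.029565916017306498
[-0.27  0.03 -0.36]
12.9667 [0.53940681 0.26909326 0.25824182]
tray [([297.0, 210.0], 0.58, [0.514, 0.272])]
tray_fin [([282.0, 289.0], 0.78, [0.451, 0.213])]
pebble [([301.0, 210.0], 0.83, [0.518, 0.269]), ([333.0, 323.0], 0.82, [0.466, 0.132])]
housing [([314.0, 45.0], 0.71, [0.623, 0.391])]
housing_mouth []
```

View pics/w3.png

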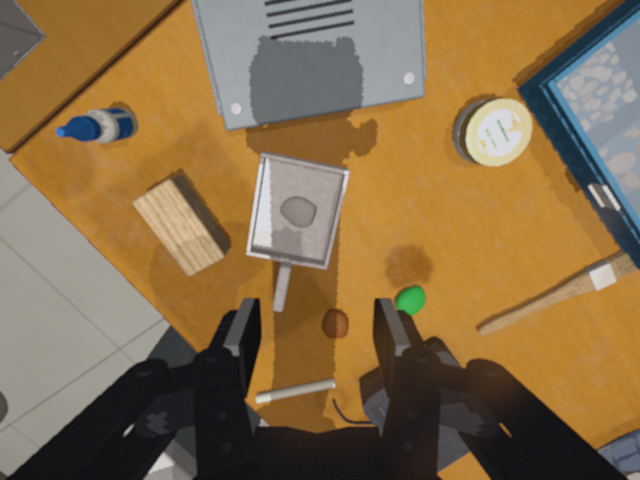

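The pebble lies mid-tray at px (298,211), the mouth edge runs about (227,128) to (425,97), and the way in is clear. I'll zoom on the edge to refine the housing pose.

```bash
python3 -c "
import cv2,numpy as np
a=cv2.imread('pics/w3.png')[60:150,205:445]
b=cv2.imread('pics/w1.png')[20:240,85:270]
cv2.imwrite('pics/z3.png',np.vstack([cv2.resize(a,(720,270),interpolation=3)]))"
```

```text
(no output)
```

View pics/z3.png

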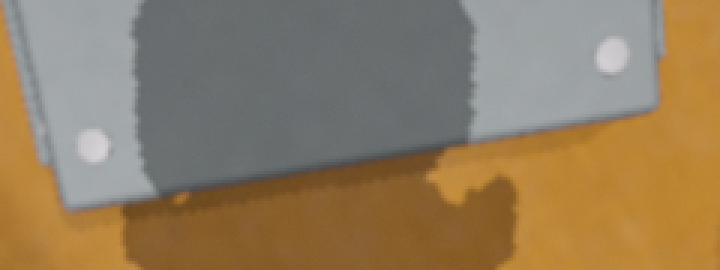

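```bash
cat > fit.py <<'E'
from h import *
import json
P=json.load(open("w3.json"))
for z in(.046,):
    L=ray("wrist",(227.2,128.8),z,P)[:2];R=ray("wrist",(424.3,96),z,P)[:2]
    d=L-R; print("edge",L,R,np.linalg.norm(d),"yaw",np.degrees(np.arctan2(d[1],d[0]))-90)
    yw=np.arctan2(d[1],d[0])-np.pi/2
    print("origin",(L+R)/2+.062*np.array([np.cos(yw),np.sin(yw)]))
P1=None
E
python3 fit.py
python3 - <<'E'
from h import *
y=np.radians(43)
f=np.array([.451,.213])
move_gripper(.045,40)
move_ptp([*f,.10],q(y)); movel([*f,.025],None,.12)
print(np.round(read_ft_force(),2)); move_gripper(0.0,40); print("gap",read_finger_gap(),np.round(read_ft_force(),2),read_time_s(),np.round(read_qpos(),2))
E
```

```text
edge [0.51579248 0.37584465] [0.6737142 0.296741 ] 0.1766257545325862 yaw 63.39351943046225
origin [0.62252067 0.39172725]
[ 0.71 -0.18  0.44]
gap 0.011651702582262204 [-0.22 -0.69  4.42] 15.45 [ 0.29  0.66 -0.95  2.06  0.76  0.82 -1.95]
```

```bash
cat >> h.py <<'E'
H0=np.array([.6225,.3915]); HY=np.radians(63.6)
RH=np.array([[np.cos(HY),-np.sin(HY)],[np.sin(HY),np.cos(HY)]])
def tt(x,y,a=0.,speed=.05,z=.025):
    "tray origin to housing x,y with yaw a (nominal fin grip)"
    t=H0+RH@(np.array([x,y])-.088*np.array([np.cos(a),np.sin(a)]))
    movel([*t,z],q(HY+a),speed)
def fh():
    f=np.array(read_ft_force()); g=RH.T@f[:2]; return np.array([g[0],g[1],f[2],read_ft_torque()[2]])
def where():
    return RH.T@(np.array(read_eef_pos())[:2]-H0)+[.088,0]
E
python3 - <<'E'
from h import *
print(where(),fh())
tt(-.165,.03,np.radians(43)-HY,.05); tt(-.165,-.01,0,.05); print("stage",where(),np.round(fh(),2),read_time_s(),read_finger_gap())
snap("wrist","w4"); P=camera_params("wrist")
for n,z in(("tray",0),("tray_fin",.025),("pebble",.004)):
    for c in("wrist",): print(n,[(np.round(RH.T@(ray(c,r["at"],z,P)[:2]-H0),3).tolist(),round(r["confidence"],2)) for r in tip_of(c,n)[:2]])
read_camera("top")
for n,z in(("tray",0),("tray_fin",.025)):
    print("top",n,[(np.round(RH.T@(ray("top",r["at"],z)[:2]-H0),3).tolist(),round(r["confidence"],2)) for r in tip_of("top",n)[:2]])
E
```

```text
[-0.14756815  0.07391979] [-0.72160971 -0.10755082  4.42296942  0.06956745]
stage [-0.16409083 -0.00677588] [-0.02  7.11  9.1   0.26] 17.525 0.011670204852726901
tray [([-0.269, -0.006], 0.73)]
tray_fin [([-0.255, -0.007], 0.8)]
pebble [([-0.165, -0.009], 0.93), ([-0.28, -0.069], 0.74)]
top tray [([-0.159, -0.006], 0.57)]
top tray_fin []
```

View pics/w4.png

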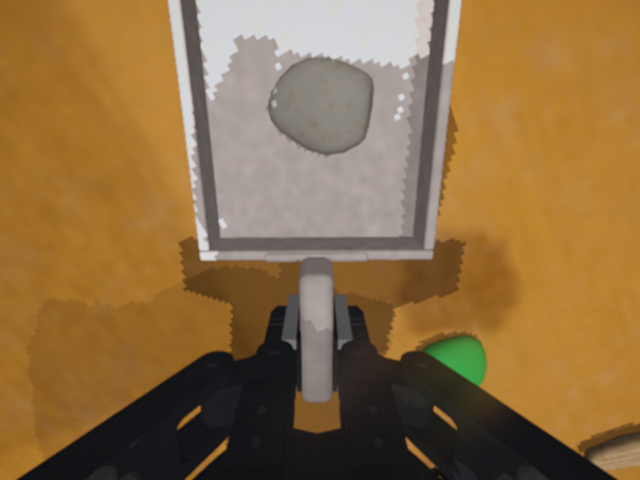

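Grip is good: fin at px (315,330), pebble at (322,105), tray square with the tool. It is pressing down at 9 N, so I'll ease that off first, then enter and feel left.

```bash
python3 - <<'E'
from h import *
z=.025
for i in range(6):
    f=fh(); print(round(z,4),np.round(f,2),np.round(read_eef_pos(),4),np.round(where(),4))
    if f[2]<2.0: break
    z+=.001; tt(-.165,-.01,0,.02,z); pause(.1)
tt(-.12,-.01,0,.06,z); print(np.round(fh(),2),np.round(where(),4))
for x in np.arange(-.11,-.0799,.01):
    tt(x,-.01,0,.04,z); f=fh(); print(round(x,3),np.round(f,2),np.round(where(),4))
    if f[0]<-8: break
print("z",z,read_time_s())
E
```

```text
0.025 [ 0.66  7.55 10.45  0.24] [0.5165 0.1627 0.0257] [-0.1641 -0.0068]
0.026 [-0.41  4.05  6.25  0.24] [0.518  0.1602 0.0259] [-0.1657 -0.0093]
0.027 [-1.    0.9  -0.59  0.17] [0.519  0.1585 0.0262] [-0.1667 -0.0109]
[ 0.17 -0.11 -1.46  0.03] [-0.1205 -0.01  ]
-0.11 [ 0.23 -0.18 -2.55 -0.03] [-0.1096 -0.0099]
-0.1 [-0.17 -0.74 -1.96  0.01] [-0.0995 -0.0098]
-0.09 [ 0.44 -0.38 -2.82 -0.03] [-0.0895 -0.0098]
-0.08 [ 0.4  -0.02 -2.55  0.09] [-0.0795 -0.0097]
z 0.027000000000000003 21.075
```

```bash
python3 - <<'E'
from h import *
z=.027; y=-.01
tt(-.08,-.001,0,.04,z); f0=fh(); print(np.round(f0,2),np.round(where(),4))
y=-.001
while y<.042:
    y+=.001; tt(-.08,y,0,.02,z); f=fh()
    if y>.005 and abs(f[1]-f0[1])>2: pause(.05); f=fh(); print(round(y,4),np.round(f,2),np.round(where(),4))
    if abs(f[1])>4.5: break
print(round(y,4),np.round(f,2),np.round(where(),4),read_time_s())
E
```

```text
[ 0.45  0.16 -2.09  0.06] [-0.0801 -0.0003]
0.029 [-0.17 -1.59 -3.25 -0.19] [-0.0802  0.0282]
0.03 [-0.95 -3.84 -2.61 -0.45] [-0.0803  0.0287]
0.031 [-1.6  -4.45 -2.31 -0.56] [-0.0805  0.0292]
0.032 [-1.39 -5.86 -1.49 -0.7 ] [-0.0806  0.0296]
0.032 [-1.39 -5.86 -1.49 -0.7 ] [-0.0806  0.0296] 29.9
```

```bash
cat >> h.py <<'E'
def yaw():
    m=Ro.from_quat(read_tcp_rot()).as_matrix(); return np.arctan2(m[1,0],m[0,0])-HY
E
python3 - <<'E'
from h import *
z=.027
for a in np.arange(0,.05,.008):
    tt(-.08,.0305-.032*a,a,.02,z); pause(.1); f=fh(); print(round(a,3),np.round(f,2),"arm",round(f[3]/f[1],4),np.round(where(),4),"yaw",round(yaw(),4))
    if f[3]/f[1]>.138 or abs(f[1])>10: break
print(read_time_s())
E
```

```text
0.0 [-1.18 -5.15 -1.5  -0.64] arm 0.1245 [-0.0805  0.0292] yaw -0.0018
0.008 [-0.64 -6.14 -2.03 -0.63] arm 0.1029 [-0.0802  0.0283] yaw 0.0061
0.016 [ 0.27 -6.27 -2.71 -0.69] arm 0.1105 [-0.0799  0.0275] yaw 0.014
0.024 [ 0.57 -5.41 -3.74 -0.73] arm 0.1355 [-0.0796  0.0265] yaw 0.0219
0.032 [ 0.87 -5.31 -3.33 -0.78] arm 0.1473 [-0.0793  0.0256] yaw 0.0299
31.65
```

```bash
cat > push.py <<'E'
from h import *
import sys
x,y,a,xe=map(float,sys.argv[1:5]); z=.027
tt(x,y,a,.02,z)
while x<xe-1e-6:
    dx=.004 if x<-.02 else .002
    x+=dx; y+=dx*a
    tt(x,y,a,.03,z); f=fh()
    w=where(); print(round(x,4),round(y,4),round(a,4),np.round(f,2),np.round(w-[-.0,-.088*a],4))
    if f[0]<-7: break
    if abs(f[1])>3: y+=np.sign(f[1])*.0004
print(read_time_s(),read_finger_gap())
E
python3 push.py -.08 .0275 .02 -.03
```

```text
-0.076 0.0276 0.02 [-1.64 -4.21 -3.18 -0.5 ] [-0.0764  0.0277]
-0.072 0.0273 0.02 [-0.69 -2.81 -2.8  -0.47] [-0.0718  0.0275]
-0.068 0.0273 0.02 [-0.95 -4.07 -3.54 -0.44] [-0.0675  0.0275]
-0.064 0.027 0.02 [ 0.37 -2.9  -3.26 -0.39] [-0.0632  0.0274]
-0.06 0.0271 0.02 [ 0.19 -1.89 -4.43 -0.39] [-0.0593  0.0273]
-0.056 0.0272 0.02 [-1.03 -2.16 -3.07 -0.34] [-0.0554  0.0274]
-0.052 0.0273 0.02 [ 0.16 -2.38 -3.4  -0.32] [-0.0515  0.0274]
-0.048 0.0273 0.02 [-0.17 -2.15 -3.69 -0.37] [-0.0475  0.0273]
-0.044 0.0274 0.02 [ 0.19 -3.2  -4.05 -0.4 ] [-0.0435  0.0274]
-0.04 0.0271 0.02 [ 0.68 -1.68 -2.88 -0.35] [-0.0394  0.0273]
-0.036 0.0272 0.02 [ 0.57 -2.87 -3.68 -0.33] [-0.0355  0.0273]
-0.032 0.0273 0.02 [ 0.08 -2.13 -3.82 -0.36] [-0.0315  0.0273]
-0.028 0.0273 0.02 [ 1.29 -3.35 -3.63 -0.37] [-0.0275  0.0274]
35.5833 0.011457991648119696
```

```bash
python3 push.py -.028 .0268 .02 .004
```

```text
-0.024 0.0269 0.02 [-0.48 -1.37 -4.52 -0.3 ] [-0.0236  0.0271]
-0.02 0.027 0.02 [ 0.61 -2.03 -3.46 -0.29] [-0.0195  0.0271]
-0.018 0.027 0.02 [-0.6  -2.13 -2.97 -0.19] [-0.0178  0.0271]
-0.016 0.027 0.02 [-0.27 -2.2  -4.68 -0.27] [-0.0158  0.0271]
-0.014 0.0271 0.02 [-0.67 -2.07 -3.74 -0.25] [-0.0138  0.0271]
-0.012 0.0271 0.02 [-0.84 -2.28 -3.52 -0.22] [-0.0117  0.0271]
-0.01 0.0272 0.02 [ 0.12 -1.13 -3.77 -0.27] [-0.0097  0.0272]
-0.008 0.0272 0.02 [-0.16 -2.18 -3.35 -0.25] [-0.0077  0.0271]
-0.006 0.0272 0.02 [-4.17 -2.05 -0.57 -0.21] [-0.0076  0.0271]
-0.004 0.0273 0.02 [-9.5  -1.51  3.57 -0.13] [-0.0075  0.0271]
38.4 0.011530014248394668
```

It met a rigid stop at the nominal home depth. Now to unload, release, retreat and check.

```bash
python3 - <<'E'
from h import *
tt(-.006,.0271,.02,.02,.0262); print(np.round(fh(),2),np.round(where(),4))
move_gripper(.035); print(np.round(fh(),2))
p=np.array(read_eef_pos()); movel([p[0],p[1],.12],None,.12)
d=RH@np.array([-.09,0]); move_ptp([p[0]+d[0],p[1]+d[1],.2],q(HY))
snap("wrist","w5"); P=camera_params("wrist")
for n,z in(("tray",0),("tray_fin",.025),("housing",0)):
    print(n,[(np.round(RH.T@(ray("wrist",r["at"],z,P)[:2]-H0),3).tolist(),round(r["confidence"],2)) for r in tip_of("wrist",n)[:2]])
print(read_time_s())
E
```

```text
[-6.7  -1.49  1.42 -0.22] [-0.0076  0.0253]
[ 0.6  -0.46  0.8   0.02]
tray []
tray_fin [([-0.097, 0.027], 0.81)]
housing []
40.6917
```

View pics/w5.png

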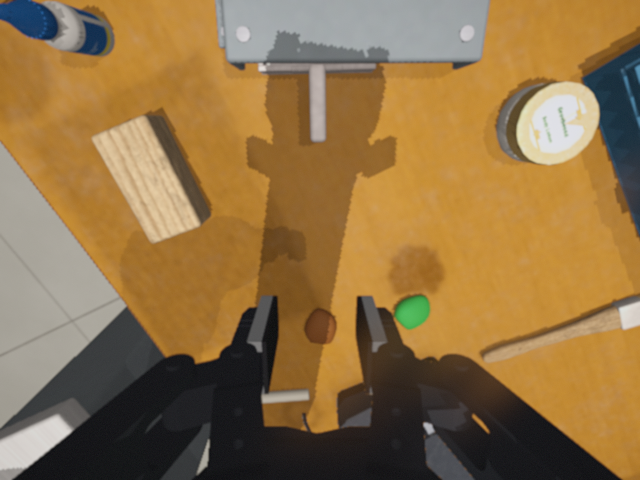

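```bash
python3 - <<'E'
from h import *
P=camera_params("wrist")
im=cv2.imread("pics/w5.png")
print(im[60:78,275].tolist());print(im[60:78,360].tolist())
for px,z in(((275,72),0),((365,71),0),((275,66),.022),((365,66),.022),((245,64),.046),((470,63),.046)): print(px,z,np.round(RH.T@(ray("wrist",px,z,P)[:2]-H0),4))
E
```

```text
[[93, 92, 88], [84, 82, 79], [86, 86, 87], [109, 112, 119], [130, 134, 143], [133, 137, 148], [137, 141, 151], [142, 147, 156], [142, 146, 156], [136, 141, 151], [118, 122, 130], [91, 95, 102], [84, 85, 93], [80, 87, 98], [68, 86, 110], [46, 83, 117], [36, 81, 120], [38, 84, 123]]
[[93, 91, 87], [83, 82, 79], [84, 84, 86], [110, 113, 121], [136, 139, 150], [143, 148, 158], [142, 146, 156], [136, 140, 150], [121, 125, 134], [96, 100, 107], [82, 86, 92], [81, 86, 94], [78, 90, 108], [54, 86, 117], [38, 81, 121], [35, 81, 120], [37, 81, 121], [39, 84, 123]]
(275, 72) 0 [-0.063   0.0627]
(365, 71) 0 [-0.0621 -0.0114]
(275, 66) 0.022 [-0.0613  0.0601]
(365, 66) 0.022 [-0.0612 -0.0086]
(245, 64) 0.046 [-0.0632  0.0785]
(470, 63) 0.046 [-0.0626 -0.0787]
```

The tray front measures flush within about 1–2 mm. There is time to spare, so I'll add one gentle seating push on the fin's end.

```bash
python3 - <<'E'
from h import *
move_gripper(.0)
g=lambda x,z,s:movel([*(H0+RH@np.array([x,.0255])),z],q(HY),s)
g(-.155,.1,.2); g(-.155,.03,.15); pause(.1); f0=fh(); x=-.135; g(x,.03,.08)
while x<-.105:
    x+=.001; g(x,.03,.02); f=fh()-f0
    if f[0]<-2: print(round(x,4),np.round(f,2),where()[0]-.088)
    if f[0]<-7: break
g(-.155,.03,.1); g(-.16,.15,.2)
read_camera("wrist");P=camera_params("wrist")
print([(np.round(RH.T@(ray("wrist",r["at"],.025,P)[:2]-H0),3).tolist(),round(r["confidence"],2)) for r in tip_of("wrist","tray_fin")[:2]],read_time_s())
read_camera("top")
for n in("press_block","paste_pot","glue_bottle"): print(n,[np.round(ray("top",r["at"],0)[:2],3).tolist() for r in tip_of("top",n)[:1]])
snap("wrist","w6")
E
```

```text
-0.126 [-4.08  1.58  1.7  -0.02] -0.12705739240911978
-0.125 [-6.22  0.79  2.48 -0.05] -0.12697129535727808
-0.124 [-7.69  0.6   4.33 -0.02] -0.1269171605085872
[([-0.098, 0.026], 0.78)] 46.9667
press_block [[0.41, 0.329]]
paste_pot [[0.717, 0.222]]
glue_bottle [[0.432, 0.456]]
```

View pics/w6.png

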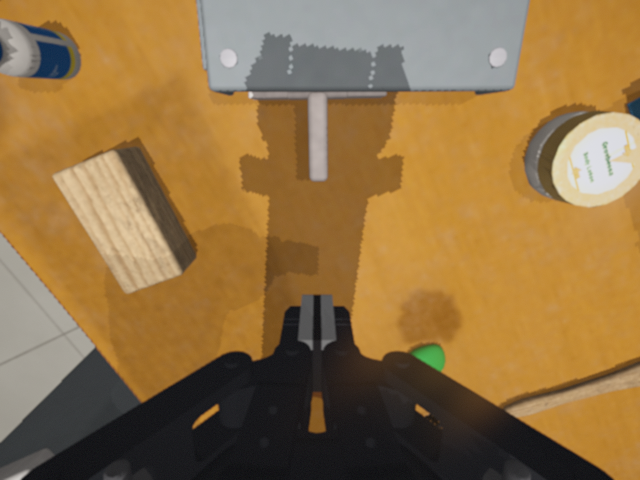

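The tray resisted the 8 N push without moving, so it is against the stop. Its front edge (px 250–385, row 95) runs parallel to the roof edge, and the robot is clear of everything.

```bash
python3 -c "
from bench import *
sign_off(); print(read_time_s())"
```

```text
the job is handed in; nothing more can be done
the job is handed in; nothing more can be done
```

I put the pale pebble in the tray and slid the tray into the housing until it met a rigid stop. The job was handed in at about 47 s of the 69 s allowed, with no verdict reported.

- **Finding the lane:** I felt for the left guide with the tray's side and turned the tray about 0.02 rad to match it. The lane's middle came out at about y = +27 mm.
- **Sliding in:** Wrist forces stayed under 10 N the whole way, against the 25 N limit.
- **Depth:** The arm's reading put the tray at x ≈ -7.6 mm when it met the stop (home is -7 mm). After release, a further push of about 8 N on the fin moved it by less than 0.2 mm.
- **Front and angle:** The last pictures show the tray front flush to within 1–2 mm and nearly parallel to the mouth. I put the remaining angle at no more than 0.02 rad.
- **Disagreement:** The camera placed the fin 2–3 mm farther out than the arm did. That is about the size of the camera's error, and the push test supports the arm's reading.
- **Bystanders:** The top camera shows all three within about 8 mm of where they started, which is within the detection scatter; nothing touched them.
- **Not checked:** I could not see the pebble once it was under the roof. It was mid-tray in the last look before the tray went in.

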